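# Hold a blank home in the carving cradle

### The arm

A 6-joint arm with a two-finger parallel gripper is mounted at the origin on the work surface. World frame = base frame: x ahead of the robot, y to its left, z up, the work surface at z = 0. Lengths are in m, angles in rad, forces in N, time in s.
With the tool pointing down it reaches from about 0.4 to 0.925 m from the base axis. Payload 12.5 kg.
Tool frame: the origin (TCP) lies midway between the tips of the shut fingers; the grasp point (between the pads) lies 19 mm behind it; z points along the fingers, x is the direction in which the jaws open and shut, and the axes are right-handed (so a half turn about z gives the same grasp; the last joint's range is limited). The gripper opens to 95 mm and grips with 3 to 60 N. Pads are 20 mm wide; open, the fingers measure 119 mm over their backs; the gripper's body (75 mm by 180 mm) begins 59 mm behind the grasp point.
Start: joints at [-1.38, 0.491, 1.559, -0, 1.092, -0.106], TCP at [0.183, -0.598, 0.215] pointing down, gripper open.
Joint ranges: [-3.1, 3.1], [-0.84, 2.19], [0.05, 2.79], [-1.13, 4.28], [0.06, 2.93], [-2.69, 2.69]. Speed limits (rad/s): [2.22, 2.22, 2.79, 3.14, 3.14, 3.14].

### API

Orientations are given as a unit quaternion [w, x, y, z].
In Python, from bench import sensors, vision, r gives the robot as it stands.
- The arm moves only by the shell command python3 -m jog 'ROWS' [FORCE]. ROWS is JSON, a list of rows, each an object of numbers: "x", "y", "z": the shift along the tool's x, y, z each as a share of 0.2 m, from -1 to 1; "ax", "ay", "az": the turn, a rotation vector about the tool's x, y, z each as a share of pi rad, from -1 to 1; "hand": the closure, from -1 (fully open) to 1 (shut). In form: [{"x": .., "y": .., "z": .., "ax": .., "ay": .., "az": .., "hand": ..}, ...]. A call has 1 to 5 rows; each row is the pose to reach, as a shift and turn from the pose commanded when the call began, along the tool's axes at that moment, turning the shorter way round; what a row does not reach only later rows make up. A row lasts 1/8 s, in which the tool goes at most 62.5 mm and 10.7 degrees, less where a joint would pass 70% of its speed; a pose out of reach is approached as far as the arm can. A call with a number of a shift or a turn outside -1 to 1 is refused whole. A call with a gripper value outside its range is refused whole. The fingers move at their own pace and stop on an object; FORCE is the grip in N (left out, the last holds). Time passes only in rows, so rows that repeat a pose let the fingers close. It gives the time, the measured TCP pose, the force and the opening at its end, in the units of the state.
- sensors.sense(): the state, without advancing time (a new reading comes with each control period).
- vision.get_image(name): name is "side" or "top" or "wrist"; returns the picture (480x640x3 uint8, red, green, blue); there is no depth.
- vision.camera_params(name): a dict with "fovy" (degrees; the focal length in pixels is half the picture's height over the tangent of half this angle, whatever the lens; pixels are square), "cx", "cy" (the principal point, pixels), "R" (3x3) and "t" (3): a world point X has camera coordinates R X + t; the wrist camera has in their place "T_tool_cam" (4x4, takes a point from camera to tool coordinates, whose origin is the TCP and whose axes are the tool frame's). Camera axes: x right, y down, z forward; pixel columns grow to the right and rows downward; lengths in m; the calibration is good to about 2 mm. A picture is of the moment at which its call begins: read the wrist's pose just before it. camera_params takes no time and is no camera call.
- r.job_done(): hands the job in, once; it reports no verdict.
The state is a dict: "clock": time; "qpos": joint angles; "joint_vel": joint speeds; "tau": joint torques, N m; "ee_pos": TCP position; "tcp_rot": TCP orientation; "wrist_force": force on the tool from outside, world axes, zero at the start; "wrist_torque": the same for the moment, N m; "width": opening from 0.0 (shut) to 1.0 (fully open).
Only numpy, scipy, OpenCV 4.12 (cv2) and the standard library are available. Lean on these libraries where they do the work, as an engineer would, in place of code of your own. Each camera call takes 0.05 s, during which the arm holds its last target. There are 200 camera calls.

### The job

Swing the carving cradle's hinged steel stop out by its knob, across the channel, until it snaps into its end detent. Then lay the long carving blank in the channel, flat and square, and push it against the sprung plunger until its end meets the steel stop, finishing while the gripper still holds it pressed there, as the plunger throws it back if let go. Leave the other tools and wood where they lie.

Things in the scene. Friction and masses are not known exactly. Their poses are not given: they have to be found in the camera images.
- jig: The carving cradle, fixed to the bench: a pale wooden board 300 (x) x 170 (y) x 18 mm thick; origin at the centre of its underside, on the bench; x points along its channel to the wooden head block (150 mm wide, x = +100 to +150 mm, top 52 mm above the bench) that closes the +x end.
- channel (a point): Point on the channel's floor, on the centreline, at cradle x = -45 mm, 18 mm above the bench; axes as the cradle's. The channel is 54 mm wide inside, between two wooden strips 12 mm wide and 12 mm high that run from cradle x = -140 to +50 mm; open above and at the -x end.
- plunger (a joint): Travel of the sprung plunger, m: 0 at rest, growing as it is pushed to cradle +x into the head block, at most 0.034. A 16 mm steel rod on the centreline, its axis 13 mm above the channel floor. It pushes back with 2.8 N at rest plus 280 N/m. With the blank at the swung-out stop it reads 0.025 and pushes with 9.8 N.
- plunger_tip (a point): Centre of the plunger's free end face, at x = +57 mm of the cradle when at rest.
- swing_stop (a joint): Stop angle, rad, about the vertical pin at cradle x = +90, y = +55 mm. 0: bar folded, pointing to cradle -x. Grows counter-clockwise from above; 1.57 (hard end): bar across the channel, pointing to -y. Starts at 0 to 0.4 and stays where left (under 1 N at the knob moves it). From 1.3 it rides over a sprung ball catch (up to 8 N at the knob), which snaps up behind it at its end and keeps it there.
- stop_pivot (a point): On the stop's hinge axis, at the height of the bar's top, 60 mm above the bench. The ball catch, a steel ball in a 25 mm square brass cup, stands on the other side of the channel at cradle x = +77, y = -42 mm, its top 44 mm above the bench.
- stop_bar (a point): The stop's steel bar: 16 mm wide, underside 42 and top 60 mm above the bench, reaching 115 mm from the hinge axis along this point's own -x. This point: middle of the bar's long face that meets the blank, 55 mm from the axis, 51 mm above the bench. It passes above the plunger. Swung out, its face towards the blank lies at cradle x = +82 mm.
- stop_knob (a point): Centre of the top of the round steel knob that stands on the bar near its free end, 110 mm from the hinge axis: 14 mm diameter, 30 mm tall, its top 90 mm above the bench.
- blank: The long carving blank: a loose pale wooden block 130 (x) x 44 (y) x 45 mm high, small rosette and two lines on top, 0.1 to 0.21 kg; origin at the centre of its underside, x along its length. Either end may go first. Pressed home, its origin is at cradle x = +17 mm, 18 mm above the bench.
- gouge: bystander, not part of the job: a carving gouge with a wooden handle, lying, 220 mm long; origin at the ferrule.
- chisel: bystander, not part of the job: a broad chisel with a wooden handle, lying, 230 mm long; origin at the ferrule.
- offcut: bystander, not part of the job: a short block of the same wood as the blank, only 55 x 44 x 45 mm; origin under its centre.
- mallet: bystander, not part of the job: a round wooden carver's mallet lying on its side, 260 mm long, head 92 mm across; origin under the joint of head and handle.
- glue: bystander, not part of the job: a white bottle 60 mm across, 160 mm high; origin under its centre.
- tin: bystander, not part of the job: an open steel cup 76 mm across, 90 mm high; origin under its centre.
- rosette: bystander, not part of the job: a carved wooden disc 68 mm across, 16 mm high; origin under its centre.
Mind the look-alikes: they are no part of the job. Of the things like the blank, leave any that is black, blue or turquoise; of the rest the larger one is meant.

How it is judged:
By the outcome, as a careful person would: the job done as asked, in the order asked, and still so for the second after the job is handed in, while the arm keeps its last pose, push and grip.
It also fails if it takes over 72 s, if anything falls off the work surface, if the arm or the gripper's body presses on something with over 40 N, if the wrist force passes 120 N, or if a joint passes its speed limit or range.

## Working session

There is one attempt and no reset: what is moved stays moved. The work goes in short steps, Python scripts to look and compute and a shell command to move; the robot and the scene stay as the last step left them, time stands still between calls to the robot, and variables do not carry over. Pictures are saved under pics/ and viewed, on a budget of 10 in all, crops included, one or two more only if the job needs it, and the job is handed in when it is done.

```bash
ls; mkdir -p pics; cat > h.py <<'E'
import numpy as np, cv2
from bench import sensors, vision, r
from scipy.spatial.transform import Rotation as Ro
def cam(name, s=None):
    p=vision.camera_params(name); f=240/np.tan(np.radians(p['fovy'])/2)
    if 'R' in p: R=np.array(p['R']); t=np.array(p['t']); return f,p['cx'],p['cy'],R,t
    s=s or sensors.sense(); q=s['tcp_rot']; T=np.eye(4); T[:3,:3]=Ro.from_quat([q[1],q[2],q[3],q[0]]).as_matrix(); T[:3,3]=s['ee_pos']
    W=np.linalg.inv(T@np.array(p['T_tool_cam'])); return f,p['cx'],p['cy'],W[:3,:3],W[:3,3]
def ray(c,uv,z):
    f,cx,cy,R,t=c; C=-R.T@t; d=R.T@np.array([(uv[0]-cx)/f,(uv[1]-cy)/f,1]); return C+d*(z-C[2])/d[2]
def proj(c,X):
    f,cx,cy,R,t=c; P=R@np.array(X)+t; return np.array([cx+f*P[0]/P[2],cy+f*P[1]/P[2]])
def shot(name,fn):
    im=vision.get_image(name); cv2.imwrite('pics/'+fn,im[:,:,::-1]); return im
E
python3 - <<'E'
from h import *
for n in ('top','side'):
    shot(n,n+'0.png'); p=vision.camera_params(n); print(n,p); c=cam(n); print(-c[3].T@c[4])
print(vision.camera_params('wrist')); print(sensors.sense())
E
```

```text
pics
top {'fovy': 56.423516966411185, 'cx': 313.49984268621995, 'cy': 235.6474555360951, 'R': array([[ 0.00216854, -0.99999609, -0.00176737],
       [-0.98410668, -0.00182025, -0.17756897],
       [ 0.17756505,  0.00212435, -0.98410677]]), 't': array([0.06011915, 0.51325859, 1.3322208 ])}
[0.26841498 0.05822308 1.40229256]
side {'fovy': 44.27600085626634, 'cx': 334.0404420701838, 'cy': 238.05221605717918, 'R': array([[-0.93739685, -0.3476293 , -0.02100037],
       [-0.2331852 ,  0.6712954 , -0.70355323],
       [ 0.25867317, -0.6546116 , -0.7103322 ]]), 't': array([0.48598465, 0.14731247, 1.32782326])}
[0.14643931 0.93926084 1.05704364]
{'fovy': 67.54479268558218, 'cx': 319.5447287472714, 'cy': 234.7213645893188, 'T_tool_cam': array([[ 9.99999432e-01, -8.37886311e-04,  6.58505535e-04,
         6.25553606e-05],
       [ 6.35039784e-04,  9.64745614e-01,  2.63183392e-01,
        -7.31314243e-02],
       [-8.55808088e-04, -2.63182825e-01,  9.64745598e-01,
        -1.68547980e-01],
       [ 0.00000000e+00,  0.00000000e+00,  0.00000000e+00,
         1.00000000e+00]])}
{'clock': 0.1, 'qpos': array([-1.37961414e+00,  4.91478505e-01,  1.55942315e+00, -9.95462045e-06,
        1.09167093e+00, -1.05594292e-01]), 'joint_vel': array([ 0.0001971 ,  0.00013008, -0.00109979, -0.00051245,  0.00147598,
       -0.00082245]), 'tau': array([ 1.92971187e-03, -6.13621545e+01, -2.58606184e+01,  6.93400903e-02,
        4.70104243e-02, -5.90154127e-05]), 'ee_pos': array([ 0.18275434, -0.5974487 ,  0.21412115]), 'tcp_rot': array([-3.28066630e-04,  8.03879099e-01, -5.94792530e-01, -3.63949327e-04]), 'wrist_force': array([-0.55126629, -0.0386021 ,  0.0006616 ]), 'wrist_torque': array([-0.03665599, -0.03082906,  0.06972377]), 'width': 0.9992565039404038}
```

View pics/top0.png

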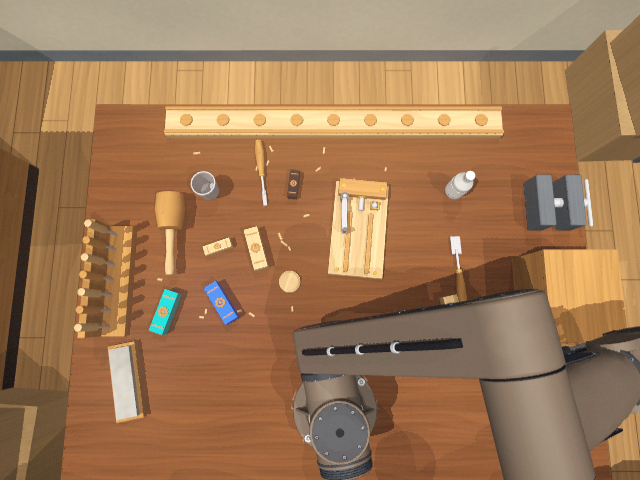

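View pics/side0.png

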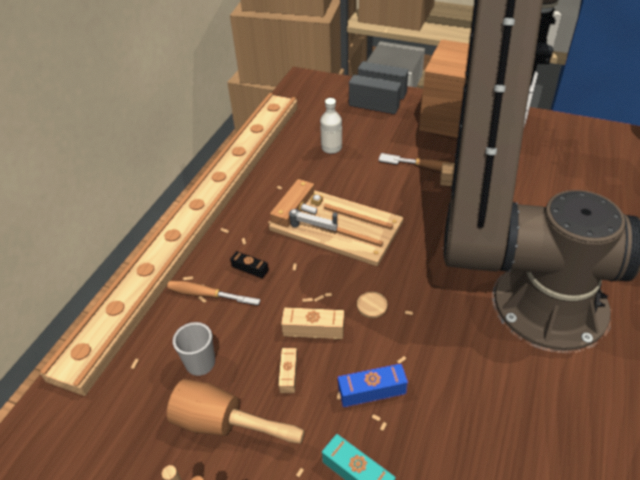

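The two pictures show the candidates in the top view: large pale block (256,248), small pale (217,246), black (293,184), blue (221,303), turquoise (164,312) and the offcut, partly hidden by the arm, at (450,300). I choose the large pale one at (256,248). The cradle is at (359,228) with its head block at the top of the picture (world +x). The stop is folded near (345,213). Next come a close crop and measurements.

```bash
python3 - <<'E'
from h import *
im=cv2.imread('pics/top0.png'); 
cv2.imwrite('pics/crop0.png',cv2.resize(im[165:290,195:400],None,fx=3.9,fy=3.9,interpolation=cv2.INTER_CUBIC))
c=cam('top'); hsv=cv2.cvtColor(im,cv2.COLOR_BGR2HSV)
# pale wood: light and not dark-brown bench
m=((hsv[:,:,2]>150)&(hsv[:,:,0]>10)&(hsv[:,:,0]<32)).astype(np.uint8)*255
m[:150]=0
cs,_=cv2.findContours(m,cv2.RETR_EXTERNAL,cv2.CHAIN_APPROX_NONE)
for k in cs:
    if cv2.contourArea(k)>200:
        b=cv2.boxPoints(cv2.minAreaRect(k)); ct=b.mean(0)
        if not(190<ct[0]<400): continue
        z=.045 if ct[0]<275 else .018
        w=np.array([ray(c,p,z)[:2] for p in b]); print(cv2.contourArea(k),ct,b.round(1).tolist()); print(' ',w.round(4).tolist(),w.mean(0).round(4),[np.linalg.norm(w[i]-w[i-1]).round(4) for i in (1,2)])
E
```

```text
392.5 [326.27734 389.47925] [[313.29998779296875, 381.6000061035156], [335.5, 377.5], [339.20001220703125, 397.29998779296875], [317.0, 401.5]]
  [[0.0777, 0.0608], [0.0898, -0.0052], [0.0334, -0.0158], [0.0216, 0.0497]] [0.0556 0.0224] [np.float64(0.0671), np.float64(0.0573)]
115242.5 [349.  314.5] [[59.0, 150.0], [639.0, 150.0], [639.0, 479.0], [59.0, 479.0]]
  [[0.8004, 0.8915], [0.8032, -0.9968], [-0.1873, -0.8712], [-0.1918, 0.789]] [ 0.3061 -0.0469] [np.float64(1.8883), np.float64(0.9984)]
```

View pics/crop0.png

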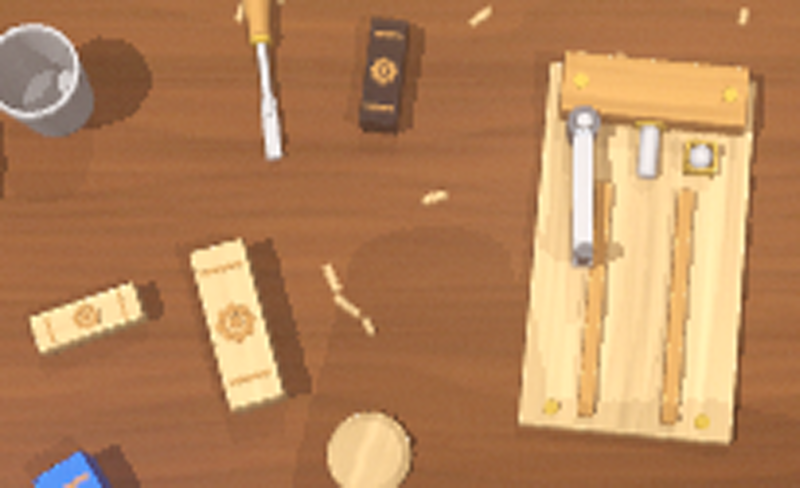

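The crop confirms the big pale block with rosette and two lines, centred at about (237,325) in the crop. The stop is folded with its pivot at (583,120) and knob at (582,255). The ball cup is at (701,157) and the plunger at (649,150).

```bash
cat > meas.py <<'E'
from h import *
def rect(im,c,x0,y0,x1,y1,z,thr=185,Smax=255):
    hsv=cv2.cvtColor(im[y0:y1,x0:x1],cv2.COLOR_BGR2HSV)
    m=((hsv[:,:,2]>thr)&(hsv[:,:,1]<Smax)).astype(np.uint8)*255
    k=max(cv2.findContours(m,cv2.RETR_EXTERNAL,cv2.CHAIN_APPROX_NONE)[0],key=cv2.contourArea)
    h=cv2.convexHull(k).reshape(-1,2)+[x0,y0]
    w=np.array([ray(c,p,z)[:2] for p in h]).astype(np.float32)
    (ctr,sz,a)=cv2.minAreaRect(w*1000); 
    if sz[0]<sz[1]: sz=sz[::-1]; a+=90
    a=(a+90)%180-90
    return np.array(ctr)/1000,sz,a
E
python3 - <<'E'
from meas import *
im=cv2.imread('pics/top0.png'); c=cam('top')
for thr in (170,190,205):
    print(thr,'blank',rect(im,c,235,220,277,278,.045,thr)); print('  jig',rect(im,c,322,170,395,285,.018,thr))
def P(u,v,z): return ray(c,(u/3.9+195,v/3.9+165),z).round(4)
print('pivot',P(583,120,.06),'knob',P(582,253,.09),'ball',P(701,156,.044))
print('board BL',P(521,425,.018),'BR',P(732,442,.018))
print('head TL',P(567,53,.052),'TR',P(748,67,.052),'BL',P(562,108,.052),'BR',P(745,125,.052))
s=cv2.imread('pics/side0.png'); cs=cam('side')
for X in ([P(582,253,.09)]): print('knob in side',proj(cs,X))
print('pivot side',proj(cs,P(583,120,.06)))
cv2.imwrite('pics/crop1.png',cv2.resize(s[175:350,250:410],None,fx=4,fy=3.4,interpolation=cv2.INTER_CUBIC)) 
E
```

```text
170 blank (array([0.47556131, 0.24037839]), (132.00286865234375, 43.51146697998047), 16.106000900268555)
  jig (array([ 0.5648927 , -0.09063049]), (352.7782897949219, 192.76873779296875), -4.087684631347656)
190 blank (array([0.47612286, 0.24065746]), (129.0944366455078, 43.3488655090332), 15.980317115783691)
  jig (array([ 0.54837921, -0.08089207]), (313.5408020019531, 169.25588989257812), -5.325263977050781)
205 blank (array([0.47634583, 0.24060019]), (128.66331481933594, 42.59343338012695), 16.116397857666016)
  jig (array([ 0.54716046, -0.08086204]), (309.7857360839844, 168.86355590820312), -5.379051208496094)
pivot [ 0.6363 -0.0346  0.06  ] knob [ 0.5229 -0.0307  0.09  ] ball [ 0.6111 -0.1299  0.044 ]
board BL [0.3977 0.0142 0.018 ] BR [ 0.3845 -0.1529  0.018 ]
head TL [ 0.6942 -0.0229  0.052 ] TR [ 0.6827 -0.1682  0.052 ] BL [ 0.6484 -0.0185  0.052 ] BR [ 0.6346 -0.1645  0.052 ]
knob in side [335.95332071 213.71586979]
pivot side [294.09108306 211.40811143]
```

```bash
cat > fit.py <<'E'
from h import *
def fit2d(loc,W):
    loc=np.array(loc,float);W=np.array(W)[:,:2]; lm=loc.mean(0);wm=W.mean(0); a=loc-lm;b=W-wm
    th=np.arctan2((a[:,0]*b[:,1]-a[:,1]*b[:,0]).sum(),(a*b).sum()); R=np.array([[np.cos(th),-np.sin(th)],[np.sin(th),np.cos(th)]])
    t=wm-R@lm; return t,th,(W-(loc@R.T+t))*1000
E
python3 - <<'E'
from fit import *
c=cam('top')
D=[((-150,85),(521,425,18)),((-150,-85),(732,442,18)),((150,75),(567,53,52)),((150,-75),(748,67,52)),((100,75),(562,108,52)),((100,-75),(745,125,52)),((90,55),(583,120,60)),((77,-42),(701,157,44)),
((50,33),(606,183,30)),((50,-33),(687,190,30)),((-140,33),(587,415,30)),((-140,-33),(670,421,30))]
t,th,e=fit2d([np.array(l)/1000 for l,_ in D],[ray(c,(u/3.9+195,v/3.9+165),z/1000) for _,(u,v,z) in D])
print(t,np.degrees(th)); print(e.round(1))
E
```

```text
[ 0.54036846 -0.08236789] -5.033844375321964
[[-0.7 -1.2]
 [ 1.1  1. ]
 [-2.2 -2. ]
 [-0.5  2.1]
 [ 1.9 -2. ]
 [ 1.2  1.4]
 [ 1.5  0.9]
 [-3.1  1.1]
 [-1.  -0.8]
 [-0.9 -0.3]
 [ 0.8 -0.2]
 [ 1.9  0.3]]
```

```bash
python3 -m jog '[{"x":-0.72,"y":-0.78,"z":-0.15},{"x":-0.72,"y":-0.78,"z":-0.15},{"x":-0.72,"y":-0.78,"z":-0.15},{"x":-0.72,"y":-0.78,"z":-0.15},{"x":-0.72,"y":-0.78,"z":-0.15}]' && python3 -m jog '[{"x":-0.72,"y":-0.78,"z":-0.15},{"x":-0.72,"y":-0.78,"z":-0.15},{"x":-0.72,"y":-0.78,"z":-0.15},{"x":-0.72,"y":-0.78,"z":-0.15},{"x":-0.72,"y":-0.78,"z":-0.15}]' && python3 -m jog '[{"x":-0.72,"y":-0.78,"z":-0.15},{"x":-0.72,"y":-0.78,"z":-0.15},{"x":-0.72,"y":-0.78,"z":-0.15},{"x":-0.72,"y":-0.78,"z":-0.15},{"x":-0.72,"y":-0.78,"z":-0.15}]'
python3 - <<'E'
from h import *
s=sensors.sense(); print(s); im=shot('wrist','w0.png')
c=cam('wrist',s); print('knob pred',proj(c,[.523,-.031,.09]),'pivot',proj(c,[.6363,-.0346,.06]))
E
```

```text
{'clock': 0.1, 'qpos': array([-1.37961414e+00,  4.91478505e-01,  1.55942315e+00, -9.95462045e-06,
        1.09167093e+00, -1.05594292e-01]), 'joint_vel': array([ 0.0001971 ,  0.00013008, -0.00109979, -0.00051245,  0.00147598,
       -0.00082245]), 'tau': array([ 1.92971187e-03, -6.13621545e+01, -2.58606184e+01,  6.93400903e-02,
        4.70104243e-02, -5.90154127e-05]), 'ee_pos': array([ 0.18275434, -0.5974487 ,  0.21412115]), 'tcp_rot': array([-3.28066630e-04,  8.03879099e-01, -5.94792530e-01, -3.63949327e-04]), 'wrist_force': array([-0.55126629, -0.0386021 ,  0.0006616 ]), 'wrist_torque': array([-0.03665599, -0.03082906,  0.06972377]), 'width': 0.9992565039404038}
knob pred [-601.13492818 -763.52272334] pivot [-521.75577174 -990.28849053]invalid input at $[0]: expected keys x, y, z, ax, ay, az, hand
```

View pics/w0.png

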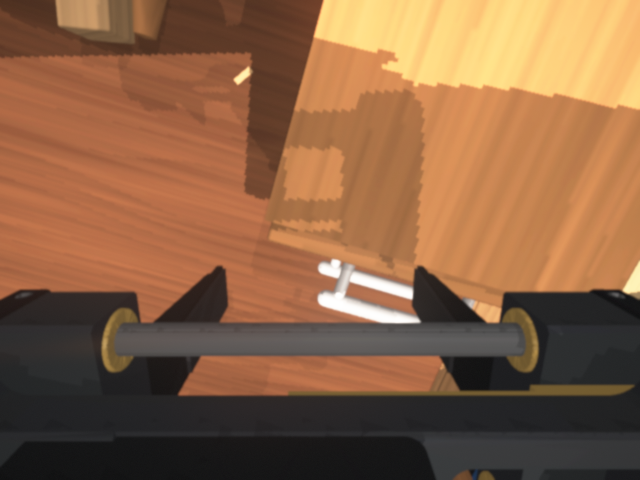

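The keys must all be given, so nothing moved. That picture (w0) shows the start view, with a box ahead on the right whose corner is at (270,235), so I will rise first and then cross.

```bash
python3 -m jog '[{"x":-0.3,"y":0,"z":-0.8,"ax":0,"ay":0,"az":0,"hand":-1},{"x":-0.5,"y":-0.2,"z":-0.8,"ax":0,"ay":0,"az":0,"hand":-1},{"x":-0.8,"y":-0.5,"z":-0.8,"ax":0,"ay":0,"az":0,"hand":-1},{"x":-1,"y":-0.7,"z":-0.8,"ax":0,"ay":0,"az":0,"hand":-1},{"x":-1,"y":-0.8,"z":-0.8,"ax":0,"ay":0,"az":0,"hand":-1}]' && python3 -m jog '[{"x":-0.6,"y":-0.8,"z":0,"ax":0,"ay":0,"az":0,"hand":-1},{"x":-0.6,"y":-0.8,"z":0,"ax":0,"ay":0,"az":0,"hand":-1},{"x":-0.6,"y":-0.8,"z":0,"ax":0,"ay":0,"az":0,"hand":-1},{"x":-0.6,"y":-0.8,"z":0,"ax":0,"ay":0,"az":0,"hand":-1},{"x":-0.6,"y":-0.8,"z":0,"ax":0,"ay":0,"az":0,"hand":-1}]'
cat >> h.py <<'E'
def rows(pos,yaw,s=None):
    """shares (x,y,z,ax,ay,az) from the present pose to TCP pos, tool down, tool x at world yaw (deg)"""
    s=s or sensors.sense(); q=s['tcp_rot']; M=Ro.from_quat([q[1],q[2],q[3],q[0]]); Y=np.radians(yaw)
    T=Ro.from_matrix(np.array([[np.cos(Y),np.sin(Y),0],[np.sin(Y),-np.cos(Y),0],[0,0,-1]]))
    d=M.inv().apply(np.array(pos)-s['ee_pos'])/.2; a=(M.inv()*T).as_rotvec()/np.pi
    print('at',s['ee_pos'].round(4),'yaw',np.degrees(np.arctan2(*M.as_matrix()[[1,0],0])).round(2),'F',s['wrist_force'].round(1),'w',round(s['width']*95,1),'t',round(s['clock'],2)); print('  xyz',d.round(3),'a',a.round(4))
E
python3 - <<'E'
from h import *
rows([.50,-.05,.25],-73)
E
```

```text
clock: 0.78
ee_pos: [0.2653, -0.3752, 0.3712]
tcp_rot: [0.0, 0.804, -0.595, 0.0]
wrist_force: [1.1, -0.6, 0.9]
width: 1.0
clock: 1.4
ee_pos: [0.3832, -0.2153, 0.3705]
tcp_rot: [0.0, 0.804, -0.594, -0.0]
wrist_force: [0.6, -1.1, 0.3]
width: 1.003
at [ 0.3832 -0.2153  0.3705] yaw -72.89 F [ 0.6 -1.1  0.3] w 95.3 t 1.4
  xyz [-0.618 -0.802  0.602] a [ 0.0001 -0.      0.0006]
```

```bash
python3 -m jog '[{"x":-0.6,"y":-0.8,"z":0.4,"ax":0,"ay":0,"az":0,"hand":-1},{"x":-0.6,"y":-0.8,"z":0.4,"ax":0,"ay":0,"az":0,"hand":-1},{"x":-0.6,"y":-0.8,"z":0.4,"ax":0,"ay":0,"az":0,"hand":-1},{"x":-0.6,"y":-0.8,"z":0.4,"ax":0,"ay":0,"az":0,"hand":-1},{"x":-0.6,"y":-0.8,"z":0.4,"ax":0,"ay":0,"az":0,"hand":-1}]' | tail -5
python3 - <<'E'
from h import *
s=sensors.sense(); im=shot('wrist','w1.png'); np.savez('w1.npz',p=s['ee_pos'],q=s['tcp_rot'])
c=cam('wrist',s); print('knob pred',proj(c,[.523,-.031,.09]),'pivot',proj(c,[.6363,-.0346,.06]),proj(c,[.611,-.13,.044])); rows([.523,-.031,.12],-73)
E
```

```text
clock: 2.02
ee_pos: [0.5011, -0.0545, 0.2894]
tcp_rot: [0.001, 0.804, -0.595, -0.001]
wrist_force: [0.0, -0.2, 0.1]
width: 1.003
knob pred [303.64218959 182.41210594] pivot [339.39246588  73.59749565] [413.82046574 127.09710565]
at [ 0.5008 -0.0552  0.2901] yaw -73.01 F [-0.3 -0.8  0. ] w 95.0 t 2.08
  xyz [-0.083 -0.142  0.85 ] a [ 0.0004  0.0001 -0.0001]
```

View pics/w1.png

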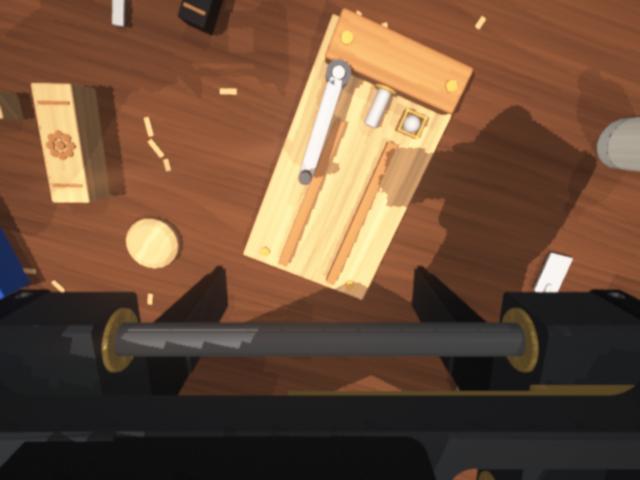

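Wrist view: knob at (305,177), pivot (339,72), ball (412,123), cradle corners (244,256), (362,299), (473,70) and (343,10). All lie close to the predictions.

```bash
python3 - <<'E'
from fit import *
z=np.load('w1.npz'); s={'ee_pos':z['p'],'tcp_rot':z['q']}; c=cam('wrist',s)
D=[((-150,85),(244,256,18)),((-150,-85),(362,299,18)),((150,75),(343,10,52)),((150,-75),(473,71,52)),((100,-75),(452,112,52)),((90,55),(339,72,60)),((77,-42),(412,123,44)),
((50,33),(344,123,30)),((50,-33),(391,143,30)),((-140,33),(287,263,30)),((-140,-33),(333,281,30))]
t,th,e=fit2d([np.array(l)/1000 for l,_ in D],[ray(c,(u,v),zz/1000) for _,(u,v,zz) in D])
print(t,np.degrees(th)); print(e.round(1).tolist())
k=ray(c,(305,177.5),.09); print('knob',k)
R=np.array([[np.cos(th),-np.sin(th)],[np.sin(th),np.cos(th)]]); pv=t+R@[.09,.055]; v=R.T@(k[:2]-pv); print('pivot',pv,'r',np.linalg.norm(v),'stop ang',(np.degrees(np.arctan2(v[1],v[0]))-180)%360)
from meas import rect
im=cv2.imread('pics/w1.png'); print('blank',rect(im,c,25,75,90,210,.045,170))
# swing way points for the knob
for a in (0,15,30,45,60,75,90):
    A=np.radians(180+a)+th; print(a,(pv+.11*np.array([np.cos(A),np.sin(A)])).round(4))
E
```

```text
[ 0.54253968 -0.08030957] -4.887093690801599
[[-0.3, -0.7], [1.3, 3.4], [-3.8, -1.7], [-4.9, 0.8], [0.9, 1.9], [0.7, -0.6], [-1.2, 2.2], [-1.9, -3.9], [-1.4, 3.1], [5.6, -3.6], [4.9, -0.8]]
knob [ 0.52819068 -0.03092039  0.09      ]
pivot [ 0.63689807 -0.03317684] r 0.10873080551951632 stop ang 3.6979670191244622
blank (array([0.47772699, 0.24031187]), (129.0580291748047, 44.6353874206543), 16.439437866210938)
0 [ 0.5273 -0.0238]
15 [ 0.5286 -0.0525]
30 [ 0.5373 -0.0799]
45 [ 0.5528 -0.104 ]
60 [ 0.574  -0.1234]
75 [ 0.5995 -0.1366]
90 [ 0.6275 -0.1428]
```

```bash
python3 -m jog '[{"x":-0.08,"y":-0.16,"z":0.3,"ax":0,"ay":0,"az":0.04,"hand":-0.2},{"x":-0.08,"y":-0.16,"z":0.6,"ax":0,"ay":0,"az":0.04,"hand":-0.2},{"x":-0.08,"y":-0.16,"z":0.9,"ax":0,"ay":0,"az":0.04,"hand":-0.2},{"x":-0.08,"y":-0.16,"z":0.9,"ax":0,"ay":0,"az":0.04,"hand":-0.2},{"x":-0.08,"y":-0.16,"z":0.9,"ax":0,"ay":0,"az":0.04,"hand":-0.2}]' 12
python3 - <<'E'
from h import *
rows([.527,-.031,.068],-80)
E
```

```text
clock: 2.7
ee_pos: [0.5278, -0.0307, 0.1127]
tcp_rot: [-0.0, 0.764, -0.645, 0.001]
wrist_force: [0.3, -0.0, 0.3]
width: 0.61
at [ 0.5278 -0.0307  0.1127] yaw -80.28 F [ 0.3 -0.   0.3] w 58.0 t 2.7
  xyz [0.001 0.005 0.223] a [-0.0007 -0.0003 -0.0015]
```

```bash
python3 -m jog '[{"x":0,"y":0,"z":0.22,"ax":0,"ay":0,"az":0,"hand":-0.2},{"x":0,"y":0,"z":0.22,"ax":0,"ay":0,"az":0,"hand":-0.2},{"x":0,"y":0,"z":0.22,"ax":0,"ay":0,"az":0,"hand":0.5},{"x":0,"y":0,"z":0.22,"ax":0,"ay":0,"az":0,"hand":1},{"x":0,"y":0,"z":0.22,"ax":0,"ay":0,"az":0,"hand":1}]' 12; python3 -m jog '[{"x":0,"y":0,"z":0,"ax":0,"ay":0,"az":0,"hand":1},{"x":0,"y":0,"z":0,"ax":0,"ay":0,"az":0,"hand":1}]' 12
python3 - <<'E'
from h import *
pv=np.array([.6364,-.0341]); s=sensors.sense()
for a in (15,30,45,60,75,90):
    A=np.radians(175+a); p=pv+.11*np.array([np.cos(A),np.sin(A)]); print(a,p.round(4)); rows([*p,.068],-80+60*a/90,s)
E
```

```text
clock: 3.32
ee_pos: [0.5273, -0.0294, 0.0676]
tcp_rot: [-0.0, 0.765, -0.644, 0.001]
wrist_force: [0.2, -0.4, 0.8]
width: 0.344
clock: 3.58
ee_pos: [0.5269, -0.0293, 0.0666]
tcp_rot: [0.0, 0.765, -0.644, 0.0]
wrist_force: [-0.4, 0.2, 1.0]
width: 0.143
15 [ 0.5281 -0.0532]
at [ 0.5269 -0.0293  0.0666] yaw -80.19 F [-0.4  0.2  1. ] w 13.6 t 3.58
  xyz [ 0.119  0.015 -0.007] a [-0.     -0.     -0.0566]
30 [ 0.5367 -0.0806]
at [ 0.5269 -0.0293  0.0666] yaw -80.19 F [-0.4  0.2  1. ] w 13.6 t 3.58
  xyz [ 0.261 -0.004 -0.007] a [-0.000e+00 -1.000e-04 -1.122e-01]
45 [ 0.5521 -0.1048]
at [ 0.5269 -0.0293  0.0666] yaw -80.19 F [-0.4  0.2  1. ] w 13.6 t 3.58
  xyz [ 0.393 -0.06  -0.007] a [-0.000e+00 -1.000e-04 -1.677e-01]
60 [ 0.5733 -0.1242]
at [ 0.5269 -0.0293  0.0666] yaw -80.19 F [-0.4  0.2  1. ] w 13.6 t 3.58
  xyz [ 0.507 -0.148 -0.007] a [-0.000e+00 -1.000e-04 -2.233e-01]
75 [ 0.5988 -0.1375]
at [ 0.5269 -0.0293  0.0666] yaw -80.19 F [-0.4  0.2  1. ] w 13.6 t 3.58
  xyz [ 0.594 -0.262 -0.007] a [-0.000e+00 -1.000e-04 -2.788e-01]
90 [ 0.6268 -0.1437]
at [ 0.5269 -0.0293  0.0666] yaw -80.19 F [-0.4  0.2  1. ] w 13.6 t 3.58
  xyz [ 0.648 -0.395 -0.007] a [-0.000e+00 -1.000e-04 -3.344e-01]
```

```bash
python3 -m jog '[{"x":0.12,"y":0.01,"z":0,"ax":0,"ay":0,"az":-0.056,"hand":1},{"x":0.26,"y":-0.005,"z":0,"ax":0,"ay":0,"az":-0.112,"hand":1},{"x":0.395,"y":-0.06,"z":0,"ax":0,"ay":0,"az":-0.168,"hand":1},{"x":0.505,"y":-0.15,"z":0,"ax":0,"ay":0,"az":-0.223,"hand":1},{"x":0.505,"y":-0.15,"z":0,"ax":0,"ay":0,"az":-0.223,"hand":1}]' 15
python3 - <<'E'
from h import *
pv=np.array([.6364,-.0341]); s=sensors.sense(); print('r',np.linalg.norm(s['ee_pos'][:2]-pv))
for a in (70,80,90,94):
    A=np.radians(175+a); p=pv+.11*np.array([np.cos(A),np.sin(A)]); print(a,p.round(4)); rows([*p,.068],-80+60*a/90,s)
E
```

```text
clock: 4.2
ee_pos: [0.5742, -0.1251, 0.0666]
tcp_rot: [0.0, 0.939, -0.343, 0.0]
wrist_force: [-3.5, -6.5, 8.6]
width: 0.142
r 0.11025570413873313
70 [ 0.5899 -0.1338]
at [ 0.5742 -0.1251  0.0666] yaw -40.13 F [-3.5 -6.5  8.6] w 13.5 t 4.2
  xyz [ 0.088 -0.018 -0.007] a [ 0.0002 -0.0003 -0.0378]
80 [ 0.6079 -0.1404]
at [ 0.5742 -0.1251  0.0666] yaw -40.13 F [-3.5 -6.5  8.6] w 13.5 t 4.2
  xyz [ 0.178 -0.051 -0.007] a [ 0.0002 -0.0003 -0.0748]
90 [ 0.6268 -0.1437]
at [ 0.5742 -0.1251  0.0666] yaw -40.13 F [-3.5 -6.5  8.6] w 13.5 t 4.2
  xyz [ 0.261 -0.099 -0.007] a [ 0.0002 -0.0003 -0.1119]
94 [ 0.6345 -0.1441]
at [ 0.5742 -0.1251  0.0666] yaw -40.13 F [-3.5 -6.5  8.6] w 13.5 t 4.2
  xyz [ 0.291 -0.122 -0.007] a [ 0.0002 -0.0003 -0.1267]
```

```bash
python3 -m jog '[{"x":0.09,"y":-0.02,"z":0,"ax":0,"ay":0,"az":-0.038,"hand":1},{"x":0.18,"y":-0.05,"z":0,"ax":0,"ay":0,"az":-0.075,"hand":1},{"x":0.26,"y":-0.1,"z":0,"ax":0,"ay":0,"az":-0.112,"hand":1},{"x":0.275,"y":-0.11,"z":0,"ax":0,"ay":0,"az":-0.115,"hand":1},{"x":0.275,"y":-0.11,"z":0,"ax":0,"ay":0,"az":-0.115,"hand":1}]' 15
python3 - <<'E'
from h import *
pv=np.array([.6364,-.0341]); s=sensors.sense(); v=s['ee_pos'][:2]-pv; print('r',np.linalg.norm(v),'ang',(np.degrees(np.arctan2(v[1],v[0]))-175)%360)
A=np.radians(175+94); p=pv+.11*np.array([np.cos(A),np.sin(A)]); rows([*p,.068],-20)
E
```

```text
clock: 4.82
ee_pos: [0.6272, -0.1425, 0.0661]
tcp_rot: [0.001, 0.985, -0.17, -0.003]
wrist_force: [-10.9, -7.6, 4.1]
width: 0.148
r 0.10874641494593454 ang 90.13810500111163
at [ 0.6272 -0.1425  0.0661] yaw -19.55 F [-10.9  -7.6   4.1] w 14.0 t 4.83
  xyz [ 0.037 -0.005 -0.01 ] a [0.0007 0.0016 0.0025]
```

```bash
python3 -m jog '[{"x":0.015,"y":0,"z":0,"ax":0,"ay":0,"az":0,"hand":1},{"x":0.015,"y":0,"z":0,"ax":0,"ay":0,"az":0,"hand":1}]'; python3 -m jog '[{"x":0.012,"y":0,"z":0,"ax":0,"ay":0,"az":0,"hand":1},{"x":0.012,"y":0,"z":0,"ax":0,"ay":0,"az":0,"hand":1}]'
```

```text
clock: 5.08
ee_pos: [0.6274, -0.1425, 0.0659]
tcp_rot: [0.0, 0.985, -0.17, -0.006]
wrist_force: [-23.5, -4.3, 11.5]
width: 0.144
clock: 5.32
ee_pos: [0.6279, -0.1427, 0.0657]
tcp_rot: [-0.0, 0.985, -0.17, -0.008]
wrist_force: [-33.0, -1.8, 18.0]
width: 0.155
```

The knob is at the hard end: 33 N with no further travel. I release it, lift and check.

```bash
python3 -m jog '[{"x":-0.02,"y":0,"z":0,"ax":0,"ay":0,"az":0,"hand":-0.2},{"x":-0.02,"y":0,"z":0,"ax":0,"ay":0,"az":0,"hand":-0.2},{"x":-0.02,"y":0,"z":0,"ax":0,"ay":0,"az":0,"hand":-0.2},{"x":-0.02,"y":0,"z":-0.3,"ax":0,"ay":0,"az":0,"hand":-0.5},{"x":-0.02,"y":0,"z":-0.6,"ax":0,"ay":0,"az":0,"hand":-1}]' | head -3
python3 -m jog '[{"x":-0.2,"y":0.5,"z":-0.5,"ax":0,"ay":0,"az":0.06,"hand":-1},{"x":-0.2,"y":0.5,"z":-0.5,"ax":0,"ay":0,"az":0.12,"hand":-1},{"x":-0.2,"y":0.5,"z":-0.5,"ax":0,"ay":0,"az":0.18,"hand":-1},{"x":-0.2,"y":0.5,"z":-0.5,"ax":0,"ay":0,"az":0.24,"hand":-1},{"x":-0.2,"y":0.5,"z":-0.5,"ax":0,"ay":0,"az":0.3,"hand":-1}]' | head -3
python3 - <<'E'
from h import *
s=sensors.sense(); im=shot('wrist','w2.png'); np.savez('w2.npz',p=s['ee_pos'],q=s['tcp_rot']); rows([.477,.2404,.25],-73.8)
E
```

```text
clock: 5.95
ee_pos: [0.6312, -0.1425, 0.1875]
tcp_rot: [-0.0, 0.986, -0.169, -0.001]
clock: 6.58
ee_pos: [0.5603, -0.224, 0.2868]
tcp_rot: [-0.0, 0.801, -0.598, 0.0]
at [ 0.5604 -0.2239  0.2867] yaw -74.03 F [-1.2  0.1 -0.3] w 94.8 t 6.62
  xyz [-2.347 -0.237  0.183] a [-0.0001 -0.0001 -0.0013]
```

View pics/w2.png

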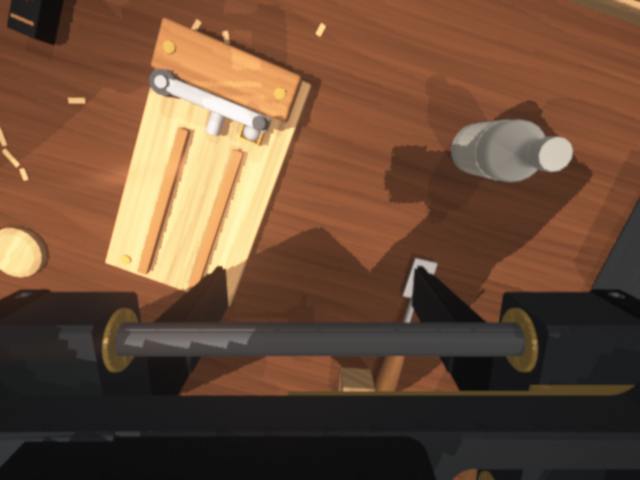

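The stop bar lies across the channel, from pivot (161,82) to knob (260,123), with the ball on the blank's side of the bar. Now the blank.

```bash
python3 -m jog '[{"x":-1,"y":-0.1,"z":0,"ax":0,"ay":0,"az":0,"hand":-0.5},{"x":-1,"y":-0.1,"z":0,"ax":0,"ay":0,"az":0,"hand":-0.5},{"x":-1,"y":-0.1,"z":0,"ax":0,"ay":0,"az":0,"hand":-0.5},{"x":-1,"y":-0.1,"z":0,"ax":0,"ay":0,"az":0,"hand":-0.5}]' | head -2
python3 -m jog '[{"x":-1,"y":-0.1,"z":0,"ax":0,"ay":0,"az":0,"hand":-0.5},{"x":-1,"y":-0.1,"z":0,"ax":0,"ay":0,"az":0,"hand":-0.5},{"x":-1,"y":-0.1,"z":0,"ax":0,"ay":0,"az":0,"hand":-0.5},{"x":-1,"y":-0.1,"z":0,"ax":0,"ay":0,"az":0,"hand":-0.5}]' | head -2
python3 - <<'E'
from h import *
rows([.477,.2404,.25],-73.8)
s=sensors.sense(); im=shot('wrist','w3.png')[:,:,::-1]; c=cam('wrist',s)
from meas import rect
p=proj(c,[.477,.2404,.045]); print(p)
x0,x1,y0,y1=[int(v) for v in (max(p[0]-70,0),p[0]+70,max(p[1]-100,0),min(p[1]+100,290))]
for t in(160,180): print(rect(im.copy(),c,x0,y0,x1,y1,.045,t))
E
```

```text
clock: 7.12
ee_pos: [0.5205, -0.0237, 0.2869]
clock: 7.62
ee_pos: [0.4817, 0.1729, 0.2865]
at [0.4817 0.1729 0.2865] yaw -72.79 F [-0.2  0.5  0.5] w 71.4 t 7.62
  xyz [-0.329 -0.077  0.182] a [-0.0001  0.      0.0056]
[261.65087342 189.14125125]
(array([0.45031003, 0.23516173]), (190.32760620117188, 164.14842224121094), 17.15375328063965)
(array([0.47727414, 0.24193364]), (130.63389587402344, 45.943359375), 16.114118576049805)
```

View pics/w3.png

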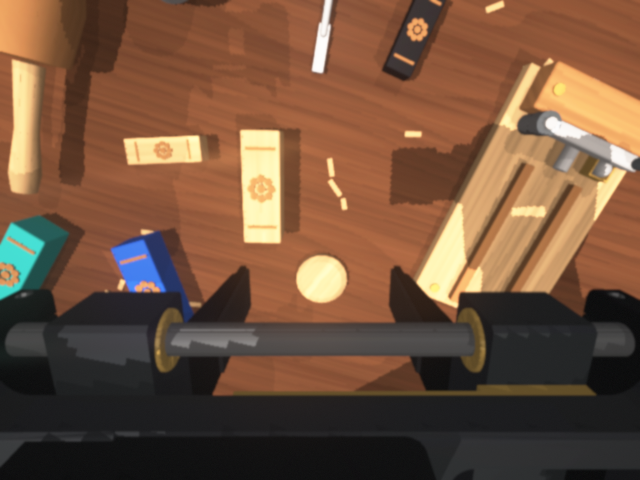

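The blank at (261,187), 131 x 46 mm, agrees with the earlier fixes: (0.477, 0.241), 16.1°. The small block's near end at (203,150) leaves room.

```bash
python3 -m jog '[{"x":-0.33,"y":-0.075,"z":0.3,"ax":0,"ay":0,"az":0.0055,"hand":-0.5},{"x":-0.33,"y":-0.075,"z":0.6,"ax":0,"ay":0,"az":0.0055,"hand":-0.5},{"x":-0.33,"y":-0.075,"z":0.9,"ax":0,"ay":0,"az":0.0055,"hand":-0.5},{"x":-0.33,"y":-0.075,"z":0.9,"ax":0,"ay":0,"az":0.0055,"hand":-0.5},{"x":-0.33,"y":-0.075,"z":0.9,"ax":0,"ay":0,"az":0.0055,"hand":-0.5}]' | head -2
python3 - <<'E'
from h import *
rows([.477,.241,.0165],-73.9)
E
```

```text
clock: 8.3
ee_pos: [0.4781, 0.2371, 0.1068]
at [0.4781 0.2371 0.1068] yaw -74.1 F [0.5 0.5 1.2] w 71.2 t 8.3
  xyz [-0.02  -0.     0.451] a [ 0.0002 -0.0001 -0.0011]
```

```bash
python3 -m jog '[{"x":-0.02,"y":0,"z":0.25,"ax":0,"ay":0,"az":0,"hand":-0.5},{"x":-0.02,"y":0,"z":0.45,"ax":0,"ay":0,"az":0,"hand":-0.5},{"x":-0.02,"y":0,"z":0.45,"ax":0,"ay":0,"az":0,"hand":-0.5},{"x":-0.02,"y":0,"z":0.45,"ax":0,"ay":0,"az":0,"hand":1},{"x":-0.02,"y":0,"z":0.45,"ax":0,"ay":0,"az":0,"hand":1}]' 40 ; python3 -m jog '[{"x":0,"y":0,"z":0,"ax":0,"ay":0,"az":0,"hand":1},{"x":0,"y":0,"z":0,"ax":0,"ay":0,"az":0,"hand":1},{"x":0,"y":0,"z":-0.3,"ax":0,"ay":0,"az":0,"hand":1},{"x":0,"y":0,"z":-0.6,"ax":0,"ay":0,"az":0,"hand":1},{"x":0,"y":0,"z":-0.6,"ax":0,"ay":0,"az":0,"hand":1}]' 
python3 - <<'E'
from h import *
c,s_=np.cos(np.radians(-5)),np.sin(np.radians(-5))
for x in (-.030,.017):
    p=np.array([.5415+c*x,-.0815+s_*x]); print(x,p); rows([*p,.12],-95)
E
```

```text
clock: 8.93
ee_pos: [0.4773, 0.242, 0.0186]
tcp_rot: [-0.001, 0.798, -0.602, 0.001]
wrist_force: [0.6, 0.3, -0.6]
width: 0.596
clock: 9.55
ee_pos: [0.4777, 0.2425, 0.1406]
tcp_rot: [-0.003, 0.798, -0.602, 0.002]
wrist_force: [-0.0, -0.5, -1.5]
width: 0.461
-0.03 [ 0.51161416 -0.07888533]
at [0.4777 0.2425 0.1406] yaw -74.05 F [-0.  -0.5 -1.5] w 43.8 t 9.55
  xyz [1.592 0.279 0.1  ] a [-0.0024  0.0006  0.1164]
0.017 [ 0.55843531 -0.08298165]
at [0.4777 0.2425 0.1406] yaw -74.05 F [-0.  -0.5 -1.5] w 43.8 t 9.55
  xyz [1.676 0.06  0.102] a [-0.0024  0.0006  0.1164]
```

```bash
python3 -m jog '[{"x":0.3,"y":0.05,"z":0,"ax":0,"ay":0,"az":0.05,"hand":1},{"x":0.55,"y":0.1,"z":0,"ax":0,"ay":0,"az":0.1,"hand":1},{"x":0.8,"y":0.13,"z":0,"ax":0,"ay":0,"az":0.116,"hand":1},{"x":0.8,"y":0.13,"z":0,"ax":0,"ay":0,"az":0.116,"hand":1},{"x":0.8,"y":0.13,"z":0,"ax":0,"ay":0,"az":0.116,"hand":1}]' | head -2
python3 - <<'E'
from h import *
rows([.5166,-.0798,.12],-95)
E
```

```text
clock: 10.18
ee_pos: [0.4946, 0.081, 0.1358]
at [0.4946 0.081  0.1358] yaw -94.95 F [ 0.  -0.  -0.8] w 43.7 t 10.18
  xyz [ 0.792 -0.179  0.079] a [ 0.0004 -0.      0.0003]
```

```bash
python3 -m jog '[{"x":0.25,"y":-0.18,"z":0,"ax":0,"ay":0,"az":0,"hand":1},{"x":0.5,"y":-0.18,"z":0,"ax":0,"ay":0,"az":0,"hand":1},{"x":0.79,"y":-0.18,"z":0.08,"ax":0,"ay":0,"az":0,"hand":1},{"x":0.79,"y":-0.18,"z":0.08,"ax":0,"ay":0,"az":0,"hand":1},{"x":0.79,"y":-0.18,"z":0.08,"ax":0,"ay":0,"az":0,"hand":1}]' | head -2
python3 - <<'E'
from h import *
rows([.5166,-.0798,.045],-95)
s=shot('side','s1.png'); w=shot('wrist','w4.png')
a=cv2.resize(s[150:290,250:430],None,fx=4.4,fy=4.2,interpolation=cv2.INTER_CUBIC)
cv2.imwrite('pics/s1c.png',a[:,:,::-1])
E
```

```text
clock: 10.8
ee_pos: [0.5174, -0.0785, 0.1202]
at [ 0.5174 -0.0785  0.1202] yaw -94.89 F [ 0.4 -0.1 -1.4] w 43.6 t 10.8
  xyz [0.007 0.003 0.376] a [0.0002 0.0001 0.0006]
```

View pics/s1c.png

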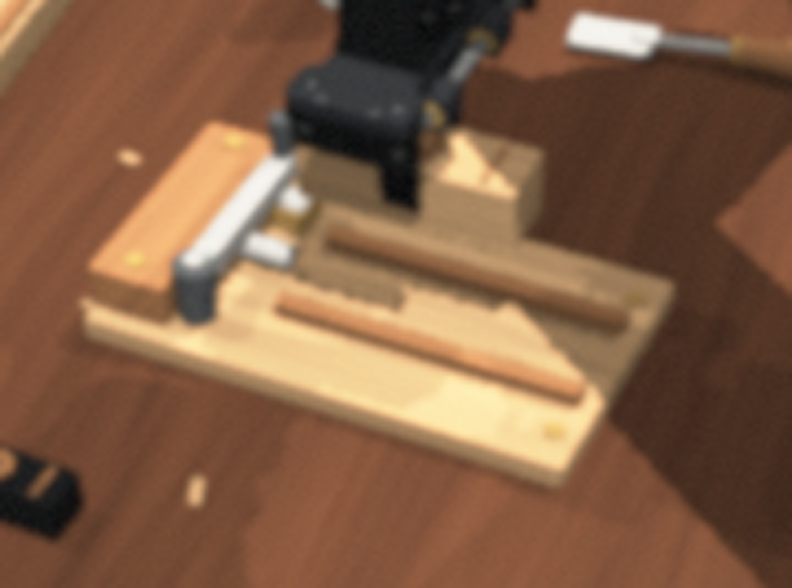

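The side crop shows the blank held level above the channel, aligned with the strips. The near strip runs (280,298)-(583,388) and the far strip (335,228)-(625,318). I use these as a lateral check.

```bash
python3 - <<'E'
from fit import *
c=cam('side'); D=[((50,33),(280,300)),((-140,33),(583,388)),((50,-33),(332,227)),((-140,-33),(626,315))]
t,th,e=fit2d([np.array(l)/1000 for l,_ in D],[ray(c,(u/4.4+250,v/4.2+150),.03) for _,(u,v) in D]); print(t,np.degrees(th),e.round(1).tolist())
R=np.array([[np.cos(th),-np.sin(th)],[np.sin(th),np.cos(th)]]); print('x=-25 ->',t+R@[-.025,0])
E
python3 -m jog '[{"x":0.005,"y":0,"z":0.2,"ax":0,"ay":0,"az":0,"hand":1},{"x":0.005,"y":0,"z":0.3,"ax":0,"ay":0,"az":0,"hand":1},{"x":0.005,"y":0,"z":0.3,"ax":0,"ay":0,"az":0,"hand":1}]'
```

```text
[ 0.53921701 -0.07689029] -4.880880647688595 [[-2.2, 2.6], [1.6, 0.1], [-1.4, -2.6], [2.0, -0.2]]
x=-25 -> [ 0.51430767 -0.07476318]
clock: 11.28
ee_pos: [0.5169, -0.0792, 0.0597]
tcp_rot: [-0.001, -0.677, 0.736, 0.001]
wrist_force: [-0.1, -0.0, -0.8]
width: 0.461
```

```bash
python3 -m jog '[{"x":-0.005,"y":0,"z":0.05,"ax":0,"ay":0,"az":0,"hand":1},{"x":-0.005,"y":0,"z":0.08,"ax":0,"ay":0,"az":0,"hand":1},{"x":-0.005,"y":0,"z":0.08,"ax":0,"ay":0,"az":0,"hand":1}]'; python3 -m jog '[{"x":0,"y":0,"z":0.03,"ax":0,"ay":0,"az":0,"hand":1},{"x":0,"y":0,"z":0.03,"ax":0,"ay":0,"az":0,"hand":1}]'
```

```text
clock: 11.65
ee_pos: [0.5173, -0.0796, 0.0444]
tcp_rot: [-0.0, -0.676, 0.737, 0.0]
wrist_force: [0.2, 0.6, -0.8]
width: 0.459
clock: 11.9
ee_pos: [0.5172, -0.0797, 0.0382]
tcp_rot: [-0.0, -0.676, 0.737, 0.0]
wrist_force: [-1.0, -0.7, -0.7]
width: 0.461
```

```bash
python3 -m jog '[{"x":0,"y":0,"z":0.01,"ax":0,"ay":0,"az":0,"hand":1},{"x":0,"y":0,"z":0.01,"ax":0,"ay":0,"az":0,"hand":1}]'; python3 -m jog '[{"x":0,"y":0,"z":0.006,"ax":0,"ay":0,"az":0,"hand":1},{"x":0,"y":0,"z":0.006,"ax":0,"ay":0,"az":0,"hand":1}]'; python3 - <<'E'
from h import *
print(sensors.sense()['wrist_torque'])
shot('top','t1.png'); shot('side','s2.png')
E
```

```text
clock: 12.15
ee_pos: [0.5173, -0.0797, 0.0364]
tcp_rot: [-0.0, -0.676, 0.737, 0.0]
wrist_force: [0.6, -0.1, -0.9]
width: 0.462
clock: 12.4
ee_pos: [0.5174, -0.0797, 0.0356]
tcp_rot: [0.0, -0.676, 0.737, -0.0]
wrist_force: [-1.8, -0.9, 3.2]
width: 0.461
[0.04566128 0.10638744 0.00360342]
```

The floor is reached at TCP z 0.0356, with 4 N contact and no side force. Now I push along the channel.

```bash
python3 -m jog '[{"x":0,"y":-0.05,"z":0,"ax":0,"ay":0,"az":0,"hand":1},{"x":0,"y":-0.1,"z":0,"ax":0,"ay":0,"az":0,"hand":1},{"x":0,"y":-0.15,"z":0,"ax":0,"ay":0,"az":0,"hand":1},{"x":0,"y":-0.15,"z":0,"ax":0,"ay":0,"az":0,"hand":1}]'; python3 - <<'E'
from h import *
c,s_=np.cos(np.radians(-5)),np.sin(np.radians(-5))
rows([.5415+c*.017,-.082+s_*.017,.0356],-95)
E
```

```text
clock: 13.0
ee_pos: [0.5464, -0.0822, 0.0355]
tcp_rot: [-0.001, -0.676, 0.737, 0.001]
wrist_force: [-7.9, 0.2, 9.8]
width: 0.459
at [ 0.5464 -0.0822  0.0355] yaw -94.94 F [-7.9  0.2  9.8] w 43.6 t 13.0
  xyz [ 0.001 -0.061 -0.001] a [0.0008 0.0001 0.0003]
```

```bash
python3 -m jog '[{"x":0,"y":-0.02,"z":0,"ax":0,"ay":0,"az":0,"hand":1},{"x":0,"y":-0.04,"z":0,"ax":0,"ay":0,"az":0,"hand":1},{"x":0,"y":-0.04,"z":0,"ax":0,"ay":0,"az":0,"hand":1}]'; python3 -m jog '[{"x":0,"y":-0.01,"z":0,"ax":0,"ay":0,"az":0,"hand":1},{"x":0,"y":-0.01,"z":0,"ax":0,"ay":0,"az":0,"hand":1}]';python3 -m jog '[{"x":0,"y":-0.005,"z":0,"ax":0,"ay":0,"az":0,"hand":1},{"x":0,"y":-0.005,"z":0,"ax":0,"ay":0,"az":0,"hand":1}]'
```

```text
clock: 13.38
ee_pos: [0.5526, -0.0826, 0.0355]
tcp_rot: [-0.002, -0.676, 0.737, 0.002]
wrist_force: [-14.5, -1.1, 14.6]
width: 0.461
clock: 13.62
ee_pos: [0.554, -0.0827, 0.0355]
tcp_rot: [-0.002, -0.676, 0.737, 0.003]
wrist_force: [-17.1, 0.4, 16.4]
width: 0.46
clock: 13.88
ee_pos: [0.5548, -0.0828, 0.0355]
tcp_rot: [-0.002, -0.676, 0.737, 0.003]
wrist_force: [-20.0, -0.7, 16.7]
width: 0.46
```

```bash
python3 -m jog '[{"x":0,"y":-0.005,"z":-0.003,"ax":0,"ay":0,"az":0,"hand":1},{"x":0,"y":-0.005,"z":-0.003,"ax":0,"ay":0,"az":0,"hand":1}]';python3 -m jog '[{"x":0,"y":-0.007,"z":0,"ax":0,"ay":0,"az":0,"hand":1},{"x":0,"y":-0.007,"z":0,"ax":0,"ay":0,"az":0,"hand":1}]';python3 - <<'E'
from h import *
rows([.558,-.083,.0356],-95); print(sensors.sense()['wrist_torque'])
s=shot('side','s3.png'); shot('top','t3.png'); w=shot('wrist','w5.png')
a=cv2.resize(s[150:290,250:430],None,fx=4.4,fy=4.2,interpolation=cv2.INTER_CUBIC)
cv2.imwrite('pics/s3c.png',a[:,:,::-1])
E
```

```text
clock: 14.12
ee_pos: [0.5565, -0.0829, 0.0356]
tcp_rot: [-0.002, -0.676, 0.737, 0.002]
wrist_force: [-12.5, -0.4, 7.6]
width: 0.462
clock: 14.38
ee_pos: [0.5576, -0.0831, 0.0356]
tcp_rot: [-0.002, -0.676, 0.737, 0.003]
wrist_force: [-14.1, -0.8, 8.1]
width: 0.461
at [ 0.5576 -0.0831  0.0356] yaw -94.95 F [-14.1  -0.8   8.1] w 43.8 t 14.38
  xyz [-0.    -0.002 -0.   ] a [0.0022 0.0002 0.0003]
[-0.2143247   2.31734729 -0.12638994]
```

View pics/s3c.png

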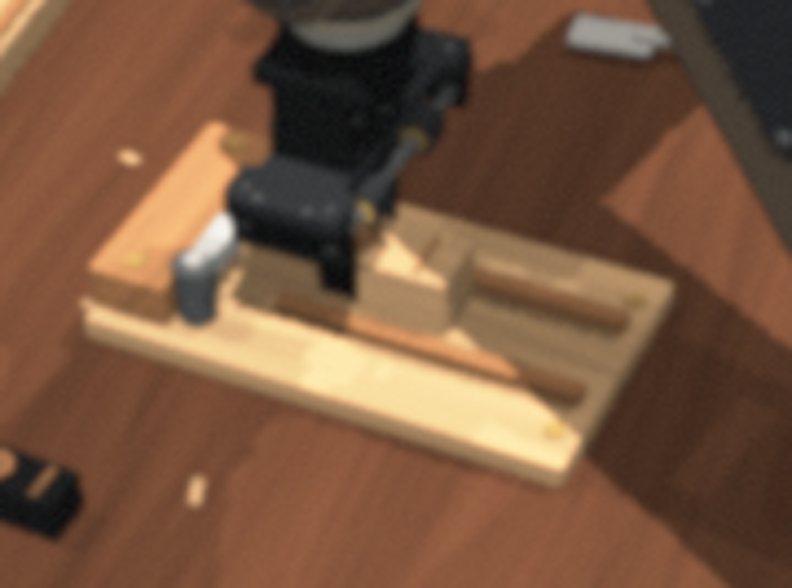

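The blank sits in the channel between the strips, with its front close to the bar. The force is still springy, so I continue in small steps until it stops dead.

```bash
for i in 1; do python3 -m jog '[{"x":0,"y":-0.007,"z":-0.001,"ax":0,"ay":0,"az":0,"hand":1},{"x":0,"y":-0.007,"z":-0.001,"ax":0,"ay":0,"az":0,"hand":1}]'; python3 -m jog '[{"x":0,"y":-0.007,"z":-0.001,"ax":0,"ay":0,"az":0,"hand":1},{"x":0,"y":-0.007,"z":-0.001,"ax":0,"ay":0,"az":0,"hand":1}]'; done
```

```text
clock: 14.78
ee_pos: [0.5585, -0.0831, 0.0356]
tcp_rot: [-0.002, -0.676, 0.737, 0.003]
wrist_force: [-16.5, -1.0, 7.8]
width: 0.46
clock: 15.02
ee_pos: [0.5587, -0.083, 0.0356]
tcp_rot: [-0.003, -0.676, 0.737, 0.004]
wrist_force: [-21.5, -1.4, 10.6]
width: 0.456
```

```bash
python3 -m jog '[{"x":0,"y":-0.006,"z":-0.002,"ax":0,"ay":0,"az":0,"hand":1},{"x":0,"y":-0.006,"z":-0.002,"ax":0,"ay":0,"az":0,"hand":1},{"x":0,"y":-0.006,"z":-0.002,"ax":0,"ay":0,"az":0,"hand":1}]'; python3 -m jog '[{"x":0,"y":0,"z":0,"ax":0,"ay":0,"az":0,"hand":1},{"x":0,"y":0,"z":0,"ax":0,"ay":0,"az":0,"hand":1},{"x":0,"y":0,"z":0,"ax":0,"ay":0,"az":0,"hand":1},{"x":0,"y":0,"z":0,"ax":0,"ay":0,"az":0,"hand":1}]'; python3 - <<'E'
from h import *
s=sensors.sense(); rows([.5584,-.083,.0356],-95); im=shot('wrist','w6.png'); shot('side','s4.png')
c=cam('wrist',s); th=np.radians(-5); R=np.array([[np.cos(th),-np.sin(th)],[np.sin(th),np.cos(th)]]); t=np.array([.5415,-.082])
for n,p in (('blank front +y top',(.082,.022,.063)),('bar face mid',(.082,0,.06)),('knob',(.09,-.055,.09)),('pivot',(.09,.055,.06))): print(n,proj(c,[*(t+R@p[:2]),p[2]]).round())
cv2.imwrite('pics/w6c.png',cv2.resize(im[0:300,120:520],None,fx=2,fy=2)[:,:,::-1])
E
```

```text
clock: 15.4
ee_pos: [0.5589, -0.0829, 0.0356]
tcp_rot: [-0.004, -0.676, 0.737, 0.005]
wrist_force: [-24.9, -1.0, 9.5]
width: 0.458
clock: 15.9
ee_pos: [0.5589, -0.0829, 0.0356]
tcp_rot: [-0.004, -0.676, 0.737, 0.005]
wrist_force: [-24.9, -1.4, 8.5]
width: 0.462
at [ 0.5589 -0.0829  0.0356] yaw -94.95 F [-24.9  -1.4   8.5] w 43.9 t 15.9
  xyz [0.001 0.003 0.   ] a [0.0041 0.0005 0.0003]
blank front +y top [262. 161.]
bar face mid [320. 161.]
knob [500. 142.]
pivot [177. 140.]
```

View pics/w6c.png

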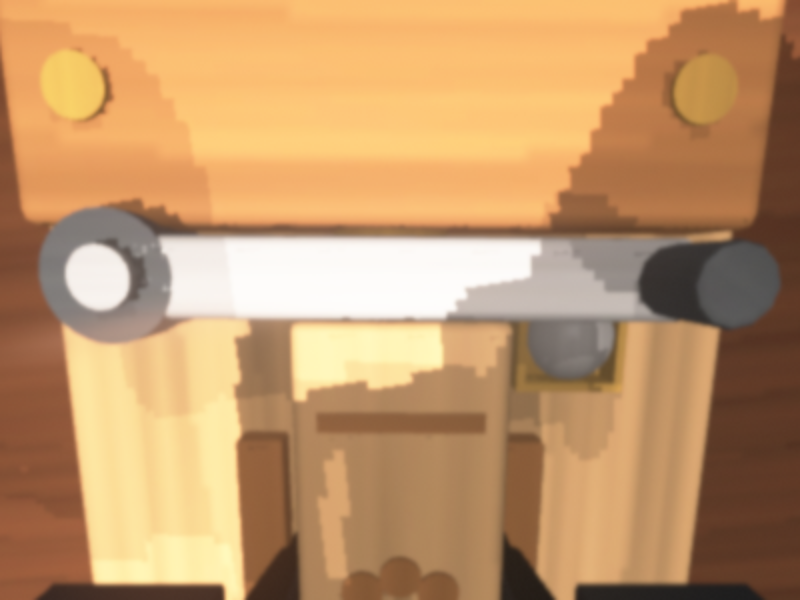

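The blank's end is flush and square against the bar, edge at crop row 322 all across, and the ball stands behind the stop. The push has pitched the tool by 0.7°, which might lift the blank's tail, so I counter that turn and settle.

```bash
python3 -m jog '[{"x":0,"y":0,"z":0,"ax":0.002,"ay":0,"az":0,"hand":1},{"x":0,"y":0,"z":0,"ax":0.0041,"ay":0,"az":0,"hand":1},{"x":0,"y":0,"z":0,"ax":0.0041,"ay":0,"az":0,"hand":1},{"x":0,"y":0,"z":0,"ax":0.0041,"ay":0,"az":0,"hand":1}]'; python3 - <<'E'
from h import *
rows([.5584,-.083,.0356],-95)
E
```

```text
clock: 16.5
ee_pos: [0.5591, -0.0829, 0.0354]
tcp_rot: [0.001, -0.676, 0.737, 0.001]
wrist_force: [-21.4, -0.9, 6.8]
width: 0.461
at [ 0.5591 -0.0829  0.0354] yaw -94.95 F [-21.4  -0.9   6.8] w 43.8 t 16.5
  xyz [ 0.001  0.003 -0.001] a [0.     0.0005 0.0003]
```

```bash
python3 -m jog '[{"x":0,"y":0,"z":0,"ax":0,"ay":0,"az":0,"hand":1},{"x":0,"y":0,"z":0,"ax":0,"ay":0,"az":0,"hand":1},{"x":0,"y":0,"z":0,"ax":0,"ay":0,"az":0,"hand":1},{"x":0,"y":0,"z":0,"ax":0,"ay":0,"az":0,"hand":1},{"x":0,"y":0,"z":0,"ax":0,"ay":0,"az":0,"hand":1}]'; python3 - <<'E'
from h import *
print(r.job_done())
E
```

```text
clock: 17.12
ee_pos: [0.5591, -0.0829, 0.0354]
tcp_rot: [0.001, -0.676, 0.737, 0.001]
wrist_force: [-21.3, -2.3, 6.4]
width: 0.462
the job is handed in; nothing more can be done
None
```

I swung the stop by its knob to its hard end, where it took 33 N with no further travel. Then I laid the blank in the channel, pushed it against the plunger to the stop, and handed in at 17.1 s with the gripper still holding it there.

**Last checks**
- **Stop:** the last wrist picture shows the bar square across the channel with the catch ball standing behind it.
- **Blank:** in that picture its end is flush and square against the bar. I measured its centre at (0.559, -0.083); the expected home point is (0.558, -0.083).
- **Hold:** the position and force stayed steady over the last 0.6 s. The push was about 21 N and the grip opening 43.8 mm on the 44 mm blank.
- **Tilt:** pushing had pitched the tool by 0.7°, which could have lifted the blank's tail. I turned it back until the tool read 0°, but took no picture after that, so flatness rests on the tool angle and the blank's contact with the floor.

**Disagreements and slips**
- The side camera put the channel about 4 mm to one side of the top and wrist cameras. I went with those two, and the blank went in without side contact.
- The first jog call was refused because it lacked some keys, which cost one picture.
- I viewed 9 of the 10 pictures.
- I touched only the stop and the blank, but took no final look at the other tools and wood.

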